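# Open the latched soap dispenser with its release dowel

### The job

Open the bench-top hand-soap dispenser for refilling: take the wooden dowel from its block and push it gently down through the small hole in the dispenser's top, behind the cover, until the hidden spring catch gives and the cover springs ajar. Then fold the cover all the way down to its stop and stand the dowel back upright in its block. The catch and housing are plastic and crack above 16 N; leave the jar, the pot and the bottle where they stand.

Things in the scene. Friction and masses are not known exactly. Their poses are not given: they have to be found in the camera images.
- dispenser: White and grey bench-top soap dispenser, fixed, 140 x 130 x 215 mm; origin: centre of the underside; z up, its front (the cover) faces its own -x. Flat grey top cap at 215 mm height, from x = -46 to +56 mm, y = -65 to +65 mm. Hidden under the cap is a spring catch (a slide with a steel ball head under the release hole). Neither may be pressed with more than 16 N.
- release_hole (a point): Mouth centre of the vertical round hole, 13 mm wide, chamfered 1.5 mm, in the 10 mm thick cap, 16 mm behind the dispenser's centre; axes as the dispenser's. The catch's ball head lies 14 to 40 mm below the mouth, differently each time, unseen: feel for it. It yields at about 4 N, frees the cover after about 5 to 6 mm at 9 to 12 N, and meets a hard stop at 7 mm.
- cover (a joint): Angle of the dispenser's white front cover: 0 = closed and caught; grows as its top comes down towards the dispenser's -x. A leaf spring kicks it to about 0.36 rad when the catch is pushed; its friction hinge (about 0.1 N m) then holds it wherever it is left; 1.75 rad = fully down on its stop, a little below level.
- cover_hinge (a point): Middle of the hinge axis, at the lower edge of the cover's inner face, 46 mm in front of and 82 mm above the dispenser's origin; the axis runs along the dispenser's y. Its frame turns with the cover: z runs up the cover's inner face, x points to the inside.
- cover_top (a point): Middle of the top edge of the cover's inner face, 122 mm from the hinge. The cover is 128 mm wide, 4 mm thick, with 34 mm deep flanges at both sides and, in the middle only, a 16 mm wide tab on the inside, 15 to 24 mm below the top edge, 22 mm long. With the cover ajar a gap of about 35 mm is open between its top edge and the cap's front edge.
- dowel: Light wooden dowel, 10 mm diameter, 130 mm long, 20 g; origin: centre of its lower end, z along it to the upper end. It starts standing upright in its block with 37 mm of it in the hole.
- dowel_tip (a point): Centre of the dowel's lower end (the chamfered end), axes as the dowel's.
- dowel_block: Dark wooden block, 60 x 60 x 45 mm, fixed to the bench; origin: centre of its underside.
- block_hole (a point): Centre of the mouth of the block's hole, in the middle of its top: 13 mm wide, 37 mm deep, mouth chamfered by 2 mm.
- flake_jar: Clear tub of white flakes with a white screw lid, 82 mm wide, 94 mm high, loose; origin: centre of the underside. A bystander.
- oil_bottle: Square glass bottle of yellow oil with a white cap, 60 x 58 x 180 mm, loose; origin: centre of the underside. A bystander.
- pink_pot: Small round pot with pink powder and a white lid, 73 mm wide, 65 mm high, loose; origin: centre of the underside. A bystander.
Things that resemble listed ones, but are neither listed nor needed, are in the scene too. Of the things that look like the dowel_block, take the one that is farthest from the robot's base at the start.

How it is judged:
By the outcome, as a careful person would: the job done as asked, in the order asked, and still so for the second after the job is handed in, with the robot touching nothing.
It also fails if it takes over 67 s, if anything falls off the work surface, if the arm or the gripper's body presses on something with over 40 N, if the wrist force passes 120 N, or if a joint passes its speed limit or range.

### The arm

A 7-joint arm with a two-finger parallel gripper is mounted at the origin on a cart in front of the work surface, level with it; the furniture and walls round the work are solid. World frame = base frame: x ahead of the robot, y to its left, z up, the work surface at z = 0. Lengths are in mm, angles in rad, forces in N, time in s.
With the tool pointing down it reaches from about 350 to 900 mm from the base axis. Payload 19.9 kg.
Tool frame: the origin (TCP) lies at the very end of the fingers, on their centre line; the grasp point (between the pads) lies 19 mm behind it; z points along the fingers, y is the line along which they close (so a half turn about z gives the same grasp; the last joint's range is limited). The gripper opens to 85 mm and grips with 20 to 120 N. Pads are 22 mm wide; open, the fingers measure 114 mm over their backs; the gripper's body (76 mm by 85 mm) begins 54 mm behind the grasp point. The pads swing forward as they close: fully open they stand 13 mm farther back than shut.
Start: joints at [1.278, 0.417, -0.01, 1.614, 0.005, 1.111, -0.053], TCP at [155.106, -605.426, 205.96] pointing down, gripper open.
Joint ranges: [-2.81, 2.81], [-0.39, 2.02], [-1.27, 1.25], [0.06, 2.57], [-1.19, 4.33], [0.19, 2], [-2.82, 2.82]. Speed limits (rad/s): [1.89, 1.89, 2.39, 2.39, 3.01, 3.01, 3.01].

### API

Orientations are given as a unit quaternion [w, x, y, z].
In Python, from plant import readout, vision, manip gives the robot as it stands.
- The arm moves only by the tool shift_gripper, called after "Call:" as name(argument=value, ...), one argument or row to a line, values as JSON. Schema: {"type":"object","properties":{"motion":{"type":"array","items":{"type":"array","prefixItems":[{"type":"array","items":{"type":"number"},"minItems":3,"maxItems":3},{"type":"array","items":{"type":"number"},"minItems":3,"maxItems":3}],"minItems":2,"maxItems":2},"minItems":1,"maxItems":8},"aperture":{"type":"number"},"grip_force":{"type":"number"},"only":{"type":"string"},"quiet":{"type":"boolean"},"lines":{"type":"string"}},"required":["motion"],"additionalProperties":false}. motion is a list of rows, 1 to 8 of them, each written [[dx, dy, dz], [rx, ry, rz]]: dx, dy, dz in shares of the most that a row can go, 1 being 62.5 mm, then a rotation vector rx, ry, rz in fractions of the full range, 1 being pi/2 rad; each row shifts and turns the commanded pose from where the row before left it, along the tool's axes as they then stand; what a row does not reach is not made up. A row lasts 1/8 s, in which the tool goes at most 62.5 mm and 0.188 rad, less where a joint would pass 70% of its speed; a pose out of reach is approached as far as the arm can. aperture is the opening from 0.0 (shut) to 1.0 (fully open), set as the call begins (left out keeps the last). The fingers move at their own pace and stop on an object; grip_force is the grip in N (left out, the last holds). Time passes only in rows, so rows that do not move let the fingers close. The tool returns the time, the measured TCP pose, the force, the opening and the grip force at its end. only (a regular expression) keeps the lines of the reply that match it, lines (a string "A,B") keeps lines A to B, and quiet returns only ok. No shift or turn number may pass 1 either way. Input that does not fit is refused with a message, and nothing moves.
- readout.state(): the state, without advancing time (a new reading comes with each control period).
- vision.camera(name): name is "scene" or "top" or "wrist"; returns a dict with "image" (420x560x3 uint8, blue, green, red), "range_z" (420x560 float32, mm along the optical axis (not along the pixel's ray), 0 where there is no reading), "intrinsics" (3x3 intrinsics, pixels), "distortion" ([k1, k2, p1, p2, k3] as OpenCV has them; the pictures are not rectified), "position" and "rotation" of the camera in the world. Camera axes: x right, y up, looking along -z (the intrinsics and any distortion apply to the point x, -y, -z); pixel columns grow to the right and rows downward; lengths in mm; the calibration is good to about 2 mm. A picture is of the moment at which its call begins.
- manip.hand_in(): hands the job in; it is judged then, once.
The state is a dict: "t": time; "joint_pos": joint angles; "joint_velocities": joint speeds; "tau": joint torques, N m; "tcp_pos": TCP position; "eef_rot": TCP orientation; "contact_force": force on the tool from outside, world axes, zero at the start; "moment": the same for the moment, N m; "width": opening from 0.0 (shut) to 1.0 (fully open); "finger_force": force on a finger pad.
Only numpy, scipy, OpenCV 4.12 (cv2) and the standard library are available. Lean on these libraries where they do the work, as an engineer would, in place of code of your own. Each camera call takes 0.05 s, during which the arm holds its last target. There are 200 camera calls.

## Working session

There is one attempt and no reset: what is moved stays moved. The work goes in short steps, Python scripts to look and compute and a tool call to move; the robot and the scene stay as the last step left them, time stands still between calls to the robot, and variables do not carry over. Pictures are saved under pics/ and viewed, at most 12 in all, crops included, and the job is handed in when it is done.

```bash
mkdir -p pics; cat > h.py <<'E'
import numpy as np, cv2
from plant import readout, vision, manip
from scipy.spatial.transform import Rotation as R
def rot(r):
    r=np.array(r,float)
    return r if r.shape==(3,3) else R.from_quat(r,scalar_first=True).as_matrix()
def pt(c,u,v,z=None):
    "pixel -> world; z=None use depth (median 3x3), else the plane at height z"
    n=cv2.undistortPoints(np.array([[[u,v]]],float),np.array(c['intrinsics']),np.array(c['distortion']))[0,0]
    d=rot(c['rotation'])@np.array([n[0],-n[1],-1]); p=np.array(c['position'],float)
    if z is None:
        w=c['range_z'][int(v)-1:int(v)+2,int(u)-1:int(u)+2]; return p+d*np.median(w[w>0])
    return p+d*(z-p[2])/d[2]
def cloud(c):
    h,w=c['range_z'].shape; g=np.mgrid[0:h,0:w][::-1].reshape(2,-1).T.astype(float)
    n=cv2.undistortPoints(g[:,None],np.array(c['intrinsics']),np.array(c['distortion']))[:,0]
    z=c['range_z'].reshape(-1,1)
    P=np.c_[n[:,0],-n[:,1],-np.ones(len(n))]*z@rot(c['rotation']).T+np.array(c['position'])
    P[z[:,0]==0]=np.nan
    return P.reshape(h,w,3)
E
python3 - <<'E'
from h import *
import pickle
cs={n:vision.camera(n) for n in("scene","top")}
pickle.dump(cs,open('c0.pkl','wb'))
for n,c in cs.items():
    cv2.imwrite(f'pics/{n}0.png',cv2.resize(c['image'],(800,600))); print(n,c['position'],np.round(c['rotation'],3).tolist())
s=readout.state();print(s)
E
```

```text
scene [ 88.29181883 915.01858907 905.25264917] [-0.204, -0.095, 0.442, 0.868]
top [ 406.67550781  -24.62013792 1586.47232317] [0.708, 0.029, -0.026, -0.705]
{'t': 0.1, 'joint_pos': array([ 1.27850943,  0.41790037, -0.01035938,  1.61413729,  0.00472347,
        1.11072356, -0.0530043 ]), 'joint_velocities': array([ 4.63242613e-04,  5.89849779e-04,  2.28526060e-05, -1.19486993e-03,
        1.33958086e-03, -2.19209935e-03, -1.47736332e-03]), 'tau': array([ 8.00835023e-04, -8.65822434e+01,  6.79664779e-01, -4.35635948e+01,
        1.92093698e-02,  4.84673074e-03,  8.18288345e-05]), 'tcp_pos': array([ 155.02845449, -605.09411788,  205.42148444]), 'eef_rot': array([-5.60770313e-04,  9.92144262e-01,  1.25097704e-01, -1.14195292e-04]), 'contact_force': array([ 0.0622348 ,  0.31440054, -0.18869511]), 'moment': array([-0.04949516,  0.06742614,  0.02038362]), 'finger_force': 0.0, 'width': 1.0010936410555544}
```

View pics/scene0.png

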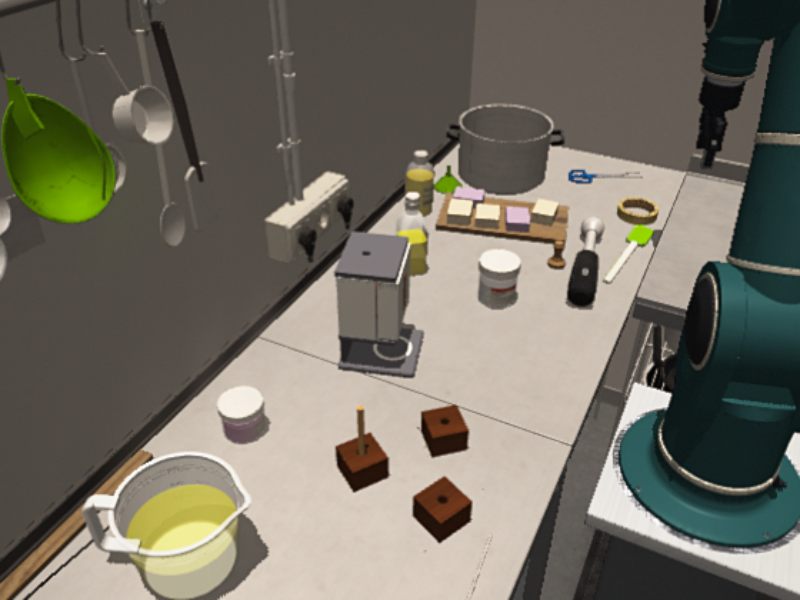

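View pics/top0.png

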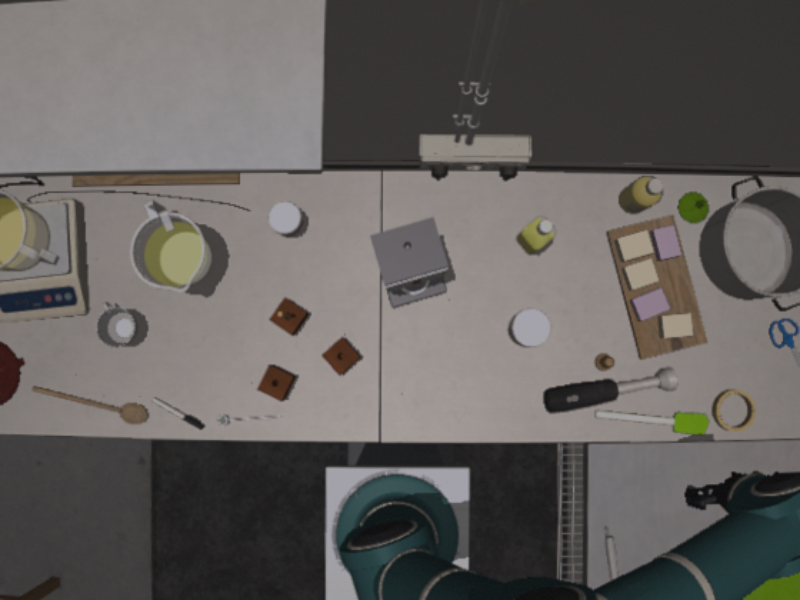

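The scene shows the dispenser (scene pixel 375,300) with its cap hole at (365,253), and three dark blocks. In the top view the blocks are at (290,316), (342,355) and (277,382). The one at (290,316) holds the dowel and looks farthest from the base, so I'll confirm it in an enlarged crop and take measurements.

```bash
python3 - <<'E'
from h import *
import pickle
cs=pickle.load(open('c0.pkl','rb'));c=cs['top']
im=c['image']
a=cv2.resize(im[200:290,160:280],None,fx=4,fy=4,interpolation=cv2.INTER_CUBIC)
b=cv2.resize(im[145:220,255:325],None,fx=4.4,fy=4.8,interpolation=cv2.INTER_CUBIC)[:360]
b=cv2.resize(im[145:235,250:330],None,fx=4,fy=4,interpolation=cv2.INTER_CUBIC)
cv2.imwrite('pics/crop.png',np.hstack([a,b]))
P=cloud(c)
for n,(u,v) in dict(b1=(203,221),b2=(239,248),b3=(194,267)).items(): 
    w=P[v-14:v+15,u-14:u+15].reshape(-1,3); w=w[(w[:,2]>38)&(w[:,2]<52)]
    print(n,np.nanmean(w,0).round(1),len(w),np.linalg.norm(np.nanmean(w,0)[:2]), cv2.minAreaRect(w[:,:2].astype(np.float32)))
w=P[145:235,250:330].reshape(-1,3); w=w[(w[:,2]>208)&(w[:,2]<222)]
print('cap',np.nanmean(w,0),len(w),cv2.minAreaRect(w[:,:2].astype(np.float32)))
for n in cs:
  Q=cloud(cs[n]).reshape(-1,3)
  w=Q[(abs(Q[:,0]-600)<250)&(Q[:,1]>-50)&(Q[:,1]<400)&(Q[:,2]>60)&(Q[:,2]<200)]
  # dowel candidates
  w=w[(np.hypot(w[:,0]-P[221,203,0],w[:,1]-P[221,203,1])<40)]
  print(n,'dowel',np.nanmean(w,0),len(w),w[:,2].max() if len(w) else 0)
for u,v in((100,60),(200,60),(199,153),(371,229),(376,163)): print((u,v),P[v,u].round(0))
E
```

```text
b1 [482.9 243.1  45.9] 333 540.629955959026 ((483.1661682128906, 243.75970458984375), (61.09074020385742, 60.88035202026367), 56.53635025024414)
b2 [397.3 126.4  45.7] 348 416.9601322192417 ((396.79559326171875, 126.67085266113281), (59.892730712890625, 60.70217514038086), 42.194278717041016)
b3 [337.3 268.7  45.4] 342 431.2405961124867 ((336.3253479003906, 269.4609069824219), (60.12678146362305, 61.18596267700195), 65.50279235839844)
cap [602.86147554 -21.36626962 215.44662336] 1643 ((602.9622802734375, -21.80915069580078), (106.24385833740234, 130.12599182128906), 16.757680892944336)
scene dowel [480.72050139 243.83748334 103.29771455] 137 141.76712652732328
top dowel [482.97524686 241.46980908 115.58519121] 22 144.0682594131315
(100, 60) [719. 296. 787.]
(200, 60) [717. 123. 786.]
(199, 153) [694. 251.  63.]
(371, 229) [ 458. -279.   88.]
(376, 163) [ 650. -286.  146.]
```

View pics/crop.png

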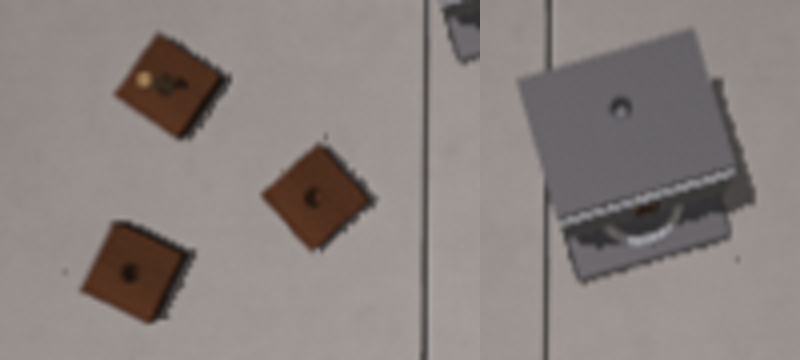

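The crop confirms it. The block at crop (165,85), with the dowel's light end at (145,79), is 541 mm from the base; the others are at 417 and 431 mm, so this is the one. The dispenser hole is at crop (620,107), and its cover faces the robot, yawed about 16°.

The tool's y axis starts out radial, so an arc of 16 rows × 0.1 rad brings it in line with the dispenser's x axis.

The manual's scale: shifts go in shares of 62.5 mm and turns go in shares of pi/2 rad. Converting my numbers, 58 mm is 0.928, 57 mm is 0.912, -0.1 rad / 1.5708 = -0.0637.

Call:
shift_gripper(
  motion=[
    [[0.88, -0.096, -0.416], [0, 0, -0.0637]],
    [[0.928, -0.096, -0.416], [0, 0, -0.0637]],
    [[0.912, -0.096, -0.384], [0, 0, -0.0637]],
    [[0.896, -0.096, -0.384], [0, 0, -0.0637]],
    [[0.896, -0.096, -0.384], [0, 0, -0.0637]],
    [[0.896, -0.096, -0.384], [0, 0, -0.0637]],
    [[0.88, -0.096, -0.384], [0, 0, -0.0637]],
    [[0.88, -0.096, -0.384], [0, 0, -0.0637]],
  ],
  aperture=1.0,
  grip_force=40,
)

```text
t: 1.1
tcp_pos: [488.9, -319.8, 401.8]
eef_rot: [-0.0, 0.864, 0.503, -0.0]
contact_force: [0.1, -0.1, -0.2]
width: 1.001
finger_force: 0.0
```

Call:
shift_gripper(
  motion=[
    [[0.88, -0.096, 0], [0, 0, -0.0637]],
    [[0.88, -0.096, 0], [0, 0, -0.0637]],
    [[0.864, -0.096, 0], [0, 0, -0.0637]],
    [[0.864, -0.096, 0], [0, 0, -0.0637]],
    [[0.848, -0.096, 0], [0, 0, -0.0637]],
    [[0.832, -0.096, 0], [0, 0, -0.0637]],
    [[0.832, -0.096, 0], [0, 0, -0.0637]],
    [[0.816, -0.096, 0], [0, 0, -0.0637]],
  ],
)

```text
t: 2.1
tcp_pos: [514.0, 96.7, 401.2]
eef_rot: [-0.0, 0.6, 0.8, -0.0]
contact_force: [0.1, 0.4, -0.2]
width: 0.995
finger_force: 0.0
```

```bash
python3 - <<'E'
from h import *
import pickle
c=pickle.load(open('c0.pkl','rb'))['top']
print('hole',pt(c,284.7,171.4,215),'doweltop',pt(c,195.9,219.4,138))
P=cloud(c);w=P[145:235,250:330].reshape(-1,3); w=w[(w[:,2]>208)&(w[:,2]<222)]
w=vision.camera('wrist');pickle.dump(w,open('w0.pkl','wb'))
print(w['position'],np.round(w['rotation'],3).tolist())
cv2.imwrite('pics/w0.png',cv2.resize(w['image'],(800,600)))
s=readout.state();print(s['tcp_pos'],R.from_quat(s['eef_rot'],scalar_first=True).as_matrix().round(3).tolist())
E
```

```text
hole [613.48151086 -17.73089699 215.        ] doweltop [482.22800541 242.65465386 138.        ]
[495.43865971 159.75868879 569.9911641 ] [0.981, -0.132, -0.018, 0.14]
[511.57283439 103.52625887 401.74715683] [[-0.292, 0.956, -0.0], [0.956, 0.292, 0.002], [0.001, 0.0, -1.0]]
```

View pics/w0.png

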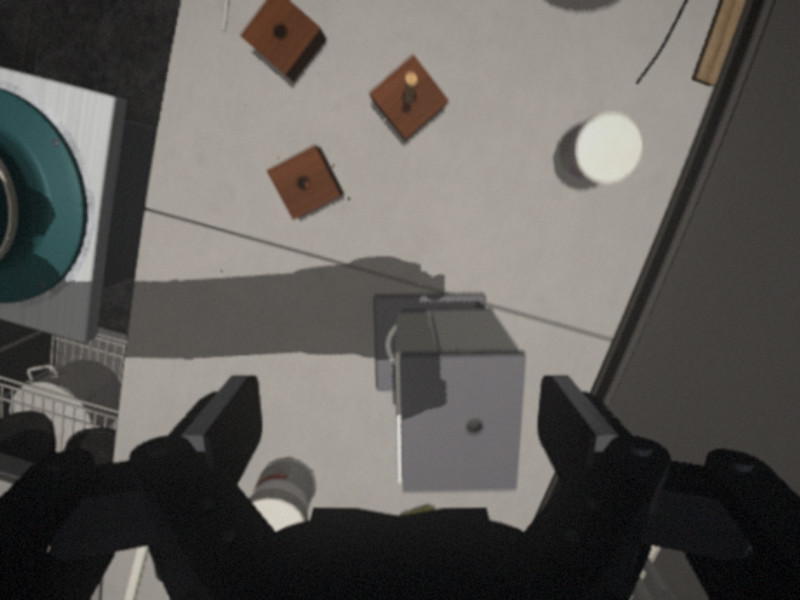

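The wrist view shows the dispenser cap with its hole at (474,426), the dowel's top at (411,79) on its block, and the pads at the bottom. I'll compare these positions with the top camera's.

```bash
cat >> h.py <<'E'
def togo(x,y,z):
    s=readout.state();M=rot(s['eef_rot']);d=M.T@(np.array([x,y,z])-s['tcp_pos']);print('togo tool',d.round(1),'tcp',s['tcp_pos'].round(1),'F',s['contact_force'].round(1))
E
python3 - <<'E'
from h import *
import pickle
w=pickle.load(open('w0.pkl','rb'))
print('hole',pt(w,331.8,298.2,215),'doweltop',pt(w,287.7,55.3,138))
P=cloud(w);q=P.reshape(-1,3);
for z0,lab,cx,cy in((215,'cap',604,-21),(45,'block',483,243)):
    k=q[(abs(q[:,2]-z0)<5)&(np.hypot(q[:,0]-cx,q[:,1]-cy)<95)]; r=cv2.minAreaRect(k[:,:2].astype(np.float32)); print(lab,r,np.nanmean(k,0))
# refine hole: dark/deep pixels in cap
im=cv2.cvtColor(w['image'],cv2.COLOR_BGR2GRAY)[288:310,322:344]
m=im<im.mean()-12; v,u=np.nonzero(m); print(m.sum(),u.mean()+322,v.mean()+288, pt(w,u.mean()+322,v.mean()+288,215))
togo(482.5,243,330); togo(482.5,243,98)
E
```

```text
hole [613.28803965 -18.92185296 215.        ] doweltop [481.44428435 241.24224198 138.        ]
cap ((603.135009765625, -24.077484130859375), (102.3736343383789, 132.5352783203125), 16.86020278930664) [601.30873748 -19.92293675 215.74472647]
block ((482.0126647949219, 240.32061767578125), (60.86279296875, 61.36549758911133), 55.19636917114258) [481.93428845 239.50995811  45.85559742]
95 331.7578947368421 298.38947368421054 [613.32322706 -19.18195925 215.        ]
togo tool [141.8  12.9  72. ] tcp [511.6 103.5 401.7] F [-2.3  7.2  0.8]
togo tool [141.4  12.8 304. ] tcp [511.6 103.5 401.7] F [-2.3  7.2  0.8]
```

To row units: 55 mm is 0.88, 50 mm is 0.8.

Call:
shift_gripper(
  motion=[
    [[0.752, 0.064, 0.32], [0, 0, 0]],
    [[0.752, 0.064, 0.32], [0, 0, 0]],
    [[0.752, 0.064, 0.48], [0, 0, 0]],
    [[0, 0, 0.88], [0, 0, 0]],
    [[0, 0, 0.8], [0, 0, 0]],
    [[0, 0, 0], [0, 0, 0]],
    [[0, 0, 0], [0, 0, 0]],
  ],
)

```text
t: 3.02
tcp_pos: [487.9, 234.3, 228.4]
eef_rot: [0.0, 0.602, 0.799, 0.001]
contact_force: [0.1, 0.5, -0.0]
width: 1.001
finger_force: 0.0
```

```bash
python3 - <<'E'
from h import *
togo(481.9,242.3,98)
E
```

```text
togo tool [  9.3  -3.8 130.3] tcp [487.9 234.3 228.4] F [ 0.1  0.5 -0. ]
```

To row units: 40 mm is 0.64, 30 mm is 0.48.

Call:
shift_gripper(
  motion=[
    [[0.144, -0.064, 0.16], [0, 0, 0]],
    [[0, 0, 0.64], [0, 0, 0]],
    [[0, 0, 0.64], [0, 0, 0]],
    [[0, 0, 0.48], [0, 0, 0]],
    [[0, 0, 0.16], [0, 0, 0]],
    [[0, 0, 0], [0, 0, 0]],
    [[0, 0, 0], [0, 0, 0]],
    [[0, 0, 0], [0, 0, 0]],
  ],
)

```text
t: 4.03
tcp_pos: [481.4, 241.6, 97.4]
eef_rot: [0.0, 0.602, 0.799, 0.001]
contact_force: [1.0, -0.1, 0.8]
width: 1.001
finger_force: 0.0
```

```bash
python3 - <<'E'
from h import *
togo(481.9,242.3,98)
w=vision.camera('wrist');cv2.imwrite('pics/w1.png',w['image'][150:])
E
```

```text
togo tool [ 0.6  0.7 -0.6] tcp [481.4 241.6  97.4] F [ 1.  -0.1  0.8]
```

View pics/w1.png

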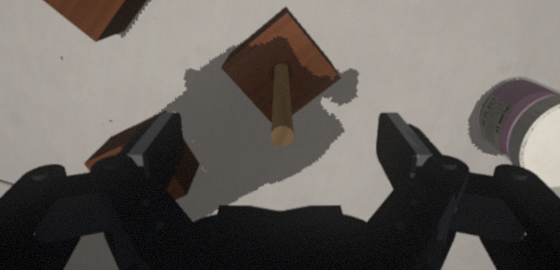

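The dowel's top at (282,135) is centred between the pads, so I'll close and lift it.

Call:
shift_gripper(
  motion=[
    [[0, 0, 0], [0, 0, 0]],
    [[0, 0, 0], [0, 0, 0]],
    [[0, 0, 0], [0, 0, 0]],
    [[0, 0, 0], [0, 0, 0]],
    [[0, 0, 0], [0, 0, 0]],
    [[0, 0, 0], [0, 0, 0]],
  ],
  aperture=0.0,
  grip_force=40,
)

```text
t: 4.82
tcp_pos: [480.9, 241.4, 96.5]
eef_rot: [-0.0, 0.602, 0.799, 0.0]
contact_force: [0.1, 0.2, 1.9]
width: 0.095
finger_force: 39.0
```

Call:
shift_gripper(
  motion=[
    [[0, 0, -0.16], [0, 0, 0]],
    [[0, 0, -0.48], [0, 0, 0]],
    [[0, 0, -0.96], [0, 0, 0]],
    [[0, 0, -0.96], [0, 0, 0]],
    [[0, 0, -0.96], [0, 0, 0]],
    [[0, 0, 0], [0, 0, 0]],
    [[0, 0, 0], [0, 0, 0]],
  ],
)

```text
t: 5.7
tcp_pos: [480.6, 241.1, 316.4]
eef_rot: [0.0, 0.602, 0.799, -0.0]
contact_force: [0.6, 0.3, -0.5]
width: 0.094
finger_force: 39.1
```

```bash
python3 - <<'E'
from h import *
w=vision.camera('wrist');cv2.imwrite('pics/w2.png',w['image'])
for n in('scene','top'):
    c=vision.camera(n)
    s=readout.state()
    Q=cloud(c).reshape(-1,3); t=s['tcp_pos']
    k=Q[(np.hypot(Q[:,0]-t[0],Q[:,1]-t[1])<25)&(Q[:,2]<t[2]-12)&(Q[:,2]>t[2]-100)]
    if len(k)>5:
        print(n,len(k),k[:,2].min(),k[:,2].max()); 
        for a in np.arange(-100,-10,15):
            j=k[(k[:,2]>t[2]+a)&(k[:,2]<t[2]+a+15)]
            if len(j): print(a,len(j),(np.median(j,0)-t).round(1))
togo(613.5,-18.5,330)
E
```

```text
scene 156 228.73935383013452 302.9088406081702
-100 2 [ -3.1  -0.6 -86. ]
-85 29 [ -2.    3.7 -78. ]
-70 35 [ -2.    2.6 -62.5]
-55 35 [ -1.    2.8 -48.5]
-40 29 [ -1.7   3.8 -31.9]
-25 26 [ -1.6   3.6 -18.1]
togo tool [-286.2   56.1  -14.7] tcp [480.4 241.1 315.4] F [-0.6 -0.6 -0.1]
```

View pics/w2.png

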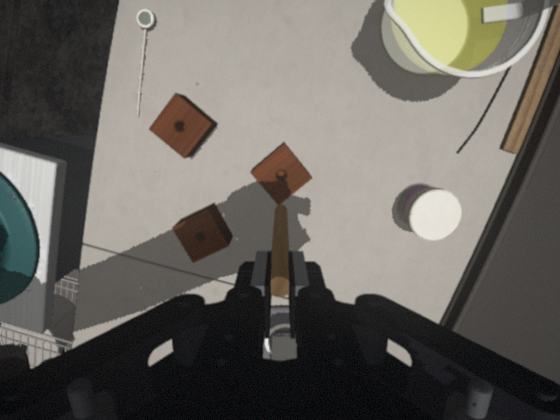

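The dowel is held upright with its tip about 88 mm below the TCP, at pixel (281,205). Next I'll move above the hole and compare tip and hole in one wrist image.

To row units: -55 mm is -0.88, -50 mm is -0.8.

Call:
shift_gripper(
  motion=[
    [[-0.64, 0.128, -0.24], [0, 0, 0]],
    [[-0.8, 0.144, -0.24], [0, 0, 0]],
    [[-0.88, 0.176, 0], [0, 0, 0]],
    [[-0.88, 0.176, 0], [0, 0, 0]],
    [[-0.8, 0.144, 0], [0, 0, 0]],
    [[-0.576, 0.112, 0], [0, 0, 0]],
    [[0, 0, 0.16], [0, 0, 0]],
    [[0, 0, 0.16], [0, 0, 0]],
  ],
)

```text
t: 6.85
tcp_pos: [612.3, -17.5, 325.1]
eef_rot: [-0.001, 0.601, 0.799, -0.0]
contact_force: [0.0, -0.1, 0.3]
width: 0.091
finger_force: 39.1
```

Call:
shift_gripper(
  motion=[
    [[0, 0, 0], [0, 0, 0]],
    [[0, 0, 0], [0, 0, 0]],
  ],
)

```text
t: 7.1
tcp_pos: [612.6, -17.6, 326.7]
eef_rot: [0.0, 0.601, 0.799, 0.0]
contact_force: [0.5, 0.5, -0.6]
width: 0.093
finger_force: 39.1
```

```bash
python3 - <<'E'
from h import *
import pickle
w=vision.camera('wrist');pickle.dump(w,open('w3.pkl','wb'));cv2.imwrite('pics/w3.png',cv2.resize(w['image'][120:320,180:400],None,fx=3,fy=3,interpolation=cv2.INTER_CUBIC)[:600])
togo(612.5,-19,323)
E
```

```text
togo tool [-1.2 -0.6  3.9] tcp [612.7 -17.7 326.9] F [ 0.2 -0.6 -0.4]
```

View pics/w3.png

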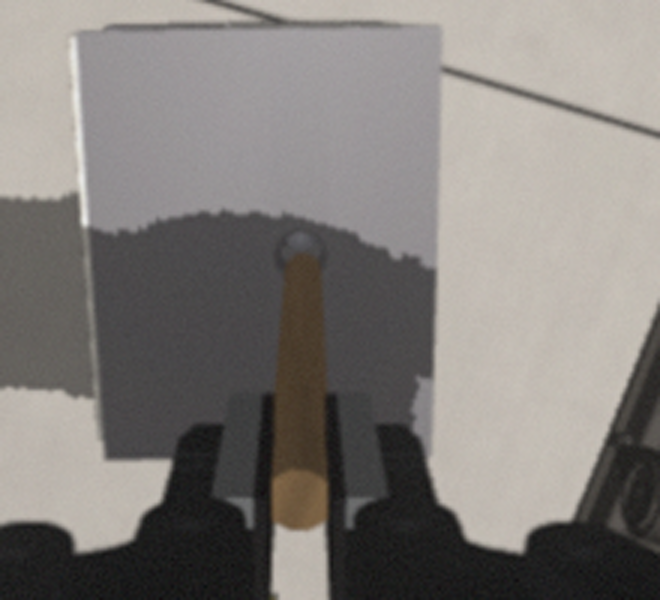

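The crop shows the hole ring centred at about (301,252), with the dowel's tip edge at (303,252) and so the tip's centre at about (303,268). I'll compare the two in world coordinates.

```bash
python3 - <<'E'
from h import *
import pickle
w=pickle.load(open('w3.pkl','rb'))
h=pt(w,280.1,203.7,215);s=readout.state();zt=s['tcp_pos'][2]-88.5
t=pt(w,280.9,209.0,zt);te=pt(w,280.9,203.7,zt);top=pt(w,179.7+301/3,119.7+500/3,zt+130)
M=rot(s['eef_rot']);print('hole',h,'tip',t,'far edge',te,'top',top,'tcp',s['tcp_pos'])
for n,p in(('tip',t),('edge',te),('top',top),('tcp',s['tcp_pos'])): print(n,'->hole tool',(M.T@(h-p)).round(1))
E
```

```text
hole [613.38980608 -19.94788919 215.        ] tip [613.63572294 -18.54883681 238.38476138] far edge [612.40281764 -14.30288306 238.38476138] top [612.99464047 -19.22776665 368.38476138] tcp [612.7357487  -17.70136999 326.88476138]
tip ->hole tool [-1.3 -0.6 23.4]
edge ->hole tool [-5.7 -0.6 23.4]
top ->hole tool [-8.000e-01  1.000e-01  1.534e+02]
tcp ->hole tool [-2.300e+00 -1.000e-01  1.119e+02]
```

To row units: 10 mm is 0.16, -1.5 mm is -0.024.

Call:
shift_gripper(
  motion=[
    [[-0.024, -0.0064, 0.16], [0, 0, 0]],
    [[0, 0, 0.16], [0, 0, 0]],
    [[0, 0, 0.032], [0, 0, 0]],
    [[0, 0, 0], [0, 0, 0]],
  ],
)

```text
t: 7.65
tcp_pos: [612.8, -19.9, 304.3]
eef_rot: [-0.0, 0.602, 0.799, -0.0]
contact_force: [-0.6, -0.1, -0.1]
width: 0.092
finger_force: 39.1
```

Call:
shift_gripper(
  motion=[
    [[0, 0, 0.016], [0, 0, 0]],
    [[0, 0, 0.016], [0, 0, 0]],
    [[0, 0, 0.016], [0, 0, 0]],
    [[0, 0, 0], [0, 0, 0]],
  ],
)

```text
t: 8.15
tcp_pos: [612.8, -19.8, 301.4]
eef_rot: [-0.0, 0.602, 0.799, 0.0]
contact_force: [0.4, -0.6, 0.1]
width: 0.09
finger_force: 39.1
```

Call:
shift_gripper(
  motion=[
    [[0, 0, 0.016], [0, 0, 0]],
    [[0, 0, 0.016], [0, 0, 0]],
    [[0, 0, 0.016], [0, 0, 0]],
    [[0, 0, 0], [0, 0, 0]],
  ],
)

```text
t: 8.65
tcp_pos: [612.7, -19.9, 298.3]
eef_rot: [-0.0, 0.602, 0.799, -0.0]
contact_force: [-0.4, 0.9, 0.0]
width: 0.093
finger_force: 39.1
```

To row units: 2 mm is 0.032, 1 mm is 0.016.

Call:
shift_gripper(
  motion=[
    [[0, 0, 0.032], [0, 0, 0]],
    [[0, 0, 0.032], [0, 0, 0]],
    [[0, 0, 0.032], [0, 0, 0]],
    [[0, 0, 0.016], [0, 0, 0]],
    [[0, 0, 0], [0, 0, 0]],
  ],
)

```text
t: 9.28
tcp_pos: [612.8, -19.8, 291.3]
eef_rot: [-0.0, 0.601, 0.799, -0.0]
contact_force: [0.2, 1.3, 0.2]
width: 0.093
finger_force: 39.1
```

Call:
shift_gripper(
  motion=[
    [[0, 0, 0.016], [0, 0, 0]],
    [[0, 0, 0.016], [0, 0, 0]],
    [[0, 0, 0.016], [0, 0, 0]],
    [[0, 0, 0], [0, 0, 0]],
  ],
)

```text
t: 9.78
tcp_pos: [612.7, -19.9, 288.3]
eef_rot: [-0.0, 0.602, 0.799, -0.0]
contact_force: [-0.3, -0.5, 0.5]
width: 0.092
finger_force: 39.1
```

Call:
shift_gripper(
  motion=[
    [[0, 0, 0.016], [0, 0, 0]],
    [[0, 0, 0.016], [0, 0, 0]],
    [[0, 0, 0.016], [0, 0, 0]],
    [[0, 0, 0], [0, 0, 0]],
  ],
)

```text
t: 10.28
tcp_pos: [612.7, -19.9, 285.3]
eef_rot: [-0.0, 0.602, 0.799, -0.0]
contact_force: [-0.8, 0.0, -0.2]
width: 0.095
finger_force: 39.1
```

To row units: 1 mm is 0.016, 0.5 mm is 0.008.

Call:
shift_gripper(
  motion=[
    [[0, 0, 0.016], [0, 0, 0]],
    [[0, 0, 0.016], [0, 0, 0]],
    [[0, 0, 0.008], [0, 0, 0]],
    [[0, 0, 0], [0, 0, 0]],
  ],
)

```text
t: 10.78
tcp_pos: [612.8, -19.9, 282.9]
eef_rot: [-0.0, 0.602, 0.799, -0.0]
contact_force: [0.2, -0.5, -0.5]
width: 0.09
finger_force: 39.1
```

Call:
shift_gripper(
  motion=[
    [[0, 0, 0.016], [0, 0, 0]],
    [[0, 0, 0.016], [0, 0, 0]],
    [[0, 0, 0.008], [0, 0, 0]],
    [[0, 0, 0], [0, 0, 0]],
  ],
)

```text
t: 11.28
tcp_pos: [612.7, -19.8, 280.4]
eef_rot: [-0.0, 0.602, 0.799, -0.0]
contact_force: [0.4, 0.8, -0.5]
width: 0.09
finger_force: 39.1
```

To row units: 1 mm is 0.016, 0.5 mm is 0.008.

Call:
shift_gripper(
  motion=[
    [[0, 0, 0.016], [0, 0, 0]],
    [[0, 0, 0.016], [0, 0, 0]],
    [[0, 0, 0.008], [0, 0, 0]],
    [[0, 0, 0], [0, 0, 0]],
  ],
)

```text
t: 11.78
tcp_pos: [612.8, -19.8, 277.9]
eef_rot: [-0.0, 0.602, 0.799, -0.0]
contact_force: [0.5, 0.2, -0.3]
width: 0.091
finger_force: 39.1
```

Call:
shift_gripper(
  motion=[
    [[0, 0, 0.016], [0, 0, 0]],
    [[0, 0, 0.016], [0, 0, 0]],
    [[0, 0, 0.008], [0, 0, 0]],
    [[0, 0, 0], [0, 0, 0]],
  ],
)

```text
t: 12.28
tcp_pos: [613.1, -19.8, 276.0]
eef_rot: [0.0, 0.602, 0.799, 0.0]
contact_force: [-0.5, -0.2, 5.4]
width: 0.096
finger_force: 39.7
```

Contact at 5.4 N, about 28 mm deep. I'll press on in small steps.

To row units: 0.5 mm is 0.008.

Call:
shift_gripper(
  motion=[
    [[0, 0, 0.008], [0, 0, 0]],
    [[0, 0, 0.008], [0, 0, 0]],
    [[0, 0, 0.008], [0, 0, 0]],
    [[0, 0, 0], [0, 0, 0]],
  ],
)

```text
t: 12.78
tcp_pos: [613.2, -19.8, 274.6]
eef_rot: [0.001, 0.602, 0.799, 0.0]
contact_force: [-0.7, 0.2, 8.1]
width: 0.091
finger_force: 39.9
```

Call:
shift_gripper(
  motion=[
    [[0, 0, 0.008], [0, 0, 0]],
    [[0, 0, 0.008], [0, 0, 0]],
    [[0, 0, 0], [0, 0, 0]],
    [[0, 0, 0], [0, 0, 0]],
  ],
)

```text
t: 13.28
tcp_pos: [613.3, -19.8, 273.8]
eef_rot: [0.001, 0.602, 0.799, 0.0]
contact_force: [-0.5, 0.7, 8.8]
width: 0.091
finger_force: 39.9
```

To row units: 0.5 mm is 0.008.

Call:
shift_gripper(
  motion=[
    [[0, 0, 0.008], [0, 0, 0]],
    [[0, 0, 0.008], [0, 0, 0]],
    [[0, 0, 0], [0, 0, 0]],
    [[0, 0, 0], [0, 0, 0]],
  ],
)

```text
t: 13.78
tcp_pos: [613.3, -19.8, 272.8]
eef_rot: [0.001, 0.602, 0.799, 0.0]
contact_force: [-0.2, 0.9, 8.7]
width: 0.093
finger_force: 40.0
```

```bash
python3 - <<'E'
from h import *
c=vision.camera('scene');Q=cloud(c).reshape(-1,3)
ex=np.array([.958,.287]);o=np.array([613.3,-19.3])-16*ex
X=(Q[:,:2]-o)@np.c_[ex,[-ex[1],ex[0]]]
k=(abs(X[:,1])<60)&(Q[:,2]>150)&(Q[:,2]<205)&(X[:,0]<-30)&(X[:,0]>-130)
print(np.percentile(X[k,0],[5,50,95]) if k.any() else 0, k.sum())
E
```

```text
[-51.27016216 -50.51922594 -46.90315009] 171
```

To row units: 0.4 mm is 0.0064.

```bash
cat > cov.py <<'E'
from h import *
c=vision.camera('scene');Q=cloud(c).reshape(-1,3)
ex=np.array([.958,.287]);o=np.array([613.3,-19.3])-16*ex
X=(Q[:,:2]-o)@np.c_[ex,[-ex[1],ex[0]]]
k=(abs(X[:,1])<60)&(Q[:,2]>150)&(Q[:,2]<205)&(X[:,0]<-30)&(X[:,0]>-130)
print('cover x',np.percentile(X[k,0],[5,50,95]).round(1) if k.any() else 0, k.sum())
E
```

Call:
shift_gripper(
  motion=[
    [[0, 0, 0.0064], [0, 0, 0]],
    [[0, 0, 0.0064], [0, 0, 0]],
    [[0, 0, 0], [0, 0, 0]],
    [[0, 0, 0], [0, 0, 0]],
  ],
)

```text
t: 14.32
tcp_pos: [613.3, -19.8, 272.1]
eef_rot: [0.001, 0.602, 0.799, 0.001]
contact_force: [0.1, -0.7, 10.1]
width: 0.088
finger_force: 40.1
```

```bash
python3 cov.py
```

```text
cover x [-51.3 -50.5 -41.8] 169
```

To row units: 0.4 mm is 0.0064.

Call:
shift_gripper(
  motion=[
    [[0, 0, 0.0064], [0, 0, 0]],
    [[0, 0, 0.0064], [0, 0, 0]],
    [[0, 0, 0], [0, 0, 0]],
    [[0, 0, 0], [0, 0, 0]],
  ],
)

```text
t: 14.88
tcp_pos: [613.3, -19.7, 271.2]
eef_rot: [0.001, 0.602, 0.799, 0.001]
contact_force: [0.5, -1.0, 8.4]
width: 0.093
finger_force: 39.9
```

```bash
python3 cov.py
```

```text
cover x [-89.7 -74.5 -48.4] 234
```

The cover has sprung ajar: its top edge is now about 90 mm forward. Next I withdraw the dowel, move 79 mm forward and 25 mm to the side to clear the tab, and dip the tip into the gap.

To row units: -20 mm is -0.32, -15 mm is -0.24.

Call:
shift_gripper(
  motion=[
    [[0, 0, -0.08], [0, 0, 0]],
    [[0, 0, -0.24], [0, 0, 0]],
    [[0, 0, -0.32], [0, 0, 0]],
    [[0, 0, -0.24], [0, 0, 0]],
    [[0, 0, 0], [0, 0, 0]],
  ],
)

```text
t: 15.55
tcp_pos: [613.2, -19.7, 326.5]
eef_rot: [0.001, 0.602, 0.799, 0.0]
contact_force: [0.0, 0.5, -0.3]
width: 0.093
finger_force: 39.2
```

Call:
shift_gripper(
  motion=[
    [[0.128, -0.416, 0], [0, 0, 0]],
    [[0.128, -0.432, 0], [0, 0, 0]],
    [[0.144, -0.416, 0], [0, 0, 0]],
    [[0, 0, 0], [0, 0, 0]],
    [[0, 0, 0], [0, 0, 0]],
  ],
)

```text
t: 16.18
tcp_pos: [530.2, -17.9, 325.1]
eef_rot: [-0.0, 0.602, 0.799, -0.0]
contact_force: [-0.2, 0.3, 0.3]
width: 0.093
finger_force: 39.2
```

```bash
python3 - <<'E'
from h import *
import pickle
c=vision.camera('scene');w=vision.camera('wrist')
a=cv2.resize(c['image'][100:270,180:340],(560,595));b=cv2.resize(w['image'][100:300,170:400],(0,0),fx=1,fy=1)
a[:200,-230:]=b
cv2.imwrite('pics/s4.png',a)
s=readout.state();print(s['tcp_pos'],s['contact_force'])
Q=cloud(c).reshape(-1,3);t=s['tcp_pos'];k=Q[(np.hypot(Q[:,0]-t[0],Q[:,1]-t[1])<15)&(Q[:,2]<t[2]-20)&(Q[:,2]>215)];print('tip drop',t[2]-np.percentile(k[:,2],1),len(k))
E
```

```text
[530.3747079  -17.72495113 324.94513026] [0.31013297 1.08663844 0.04567732]
tip drop 85.61384109413626 109
```

View pics/s4.png

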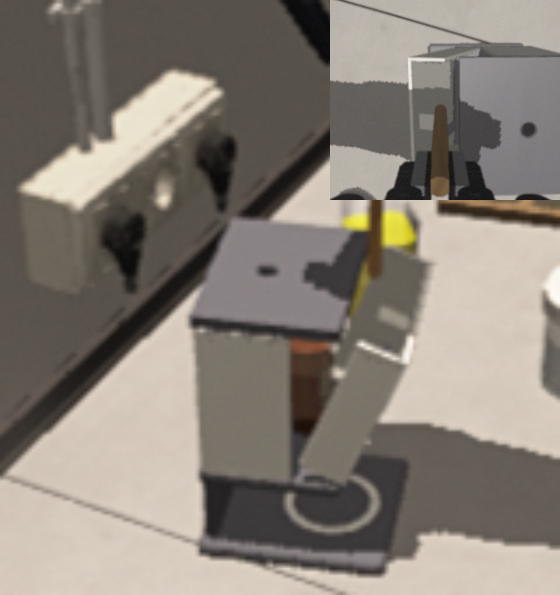

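The cover is ajar. In the wrist inset the dowel at (440,110) is over the gap between the cover's edge (412) and the cap's front edge (458), clear of the tab. I'll dip in and sweep.

To row units: 25 mm is 0.4, 12 mm is 0.192.

Call:
shift_gripper(
  motion=[
    [[0, 0, 0.4], [0, 0, 0]],
    [[0, 0, 0.4], [0, 0, 0]],
    [[0, 0, 0.192], [0, 0, 0]],
    [[0, -0.112, 0], [0, 0, 0]],
    [[0, 0, 0], [0, 0, 0]],
  ],
)

```text
t: 16.9
tcp_pos: [523.3, -19.7, 264.2]
eef_rot: [0.0, 0.602, 0.799, 0.0]
contact_force: [0.4, 0.3, 0.2]
width: 0.095
finger_force: 39.2
```

Call:
shift_gripper(
  motion=[
    [[0, -0.096, 0.016], [0, 0, 0]],
    [[0, -0.096, 0.032], [0, 0, 0]],
    [[0, -0.096, 0.048], [0, 0, 0]],
    [[0, -0.096, 0.064], [0, 0, 0]],
    [[0, -0.096, 0.064], [0, 0, 0]],
    [[0, -0.096, 0.08], [0, 0, 0]],
    [[0, 0, 0], [0, 0, 0]],
  ],
)

```text
t: 17.77
tcp_pos: [488.1, -29.8, 243.9]
eef_rot: [-0.0, 0.602, 0.799, -0.0]
contact_force: [-0.5, 0.0, -0.1]
width: 0.097
finger_force: 39.2
```

```bash
python3 cov.py
```

```text
cover x [-128.2 -113.6  -82.1] 313
```

To row units: 14 mm is 0.224, -2.5 mm is -0.04.

Call:
shift_gripper(
  motion=[
    [[0, -0.128, 0.128], [0, 0, 0]],
    [[0, -0.144, 0.192], [0, 0, 0]],
    [[0, -0.112, 0.208], [0, 0, 0]],
    [[0, -0.08, 0.224], [0, 0, 0]],
    [[0, -0.04, 0.176], [0, 0, 0]],
    [[0, -0.016, 0.16], [0, 0, 0]],
    [[0, 0, 0], [0, 0, 0]],
    [[0, 0, 0], [0, 0, 0]],
  ],
)

```text
t: 18.82
tcp_pos: [457.7, -38.4, 176.6]
eef_rot: [0.0, 0.601, 0.799, 0.0]
contact_force: [0.1, -0.1, -0.9]
width: 0.091
finger_force: 39.2
```

To row units: 5 mm is 0.08, 3 mm is 0.048.

Call:
shift_gripper(
  motion=[
    [[0, 0, 0.08], [0, 0, 0]],
    [[0, 0, 0.08], [0, 0, 0]],
    [[0, 0.016, 0.08], [0, 0, 0]],
    [[0, 0.016, 0.048], [0, 0, 0]],
    [[0, 0, 0], [0, 0, 0]],
    [[0, 0, 0], [0, 0, 0]],
  ],
)

```text
t: 19.58
tcp_pos: [459.4, -37.9, 158.4]
eef_rot: [-0.0, 0.601, 0.799, 0.0]
contact_force: [0.1, 0.2, -0.0]
width: 0.094
finger_force: 39.2
```

Call:
shift_gripper(
  motion=[
    [[0, 0, 0.016], [0, 0, 0]],
    [[0, 0, 0.016], [0, 0, 0]],
    [[0, 0, 0], [0, 0, 0]],
    [[0, 0, 0], [0, 0, 0]],
  ],
)

```text
t: 20.08
tcp_pos: [459.3, -38.0, 156.3]
eef_rot: [-0.0, 0.602, 0.799, -0.0]
contact_force: [0.4, 0.1, -0.2]
width: 0.099
finger_force: 39.2
```

To row units: 0.7 mm is 0.0112.

Call:
shift_gripper(
  motion=[
    [[0, 0, 0.0112], [0, 0, 0]],
    [[0, 0, 0.0112], [0, 0, 0]],
    [[0, 0, 0], [0, 0, 0]],
  ],
)

```text
t: 20.45
tcp_pos: [459.3, -37.9, 154.9]
eef_rot: [-0.0, 0.601, 0.799, -0.0]
contact_force: [0.5, -0.8, -0.5]
width: 0.092
finger_force: 39.2
```

Call:
shift_gripper(
  motion=[
    [[0, 0, 0.0112], [0, 0, 0]],
    [[0, 0, 0.0112], [0, 0, 0]],
    [[0, 0, 0], [0, 0, 0]],
  ],
)

```text
t: 20.82
tcp_pos: [459.8, -38.0, 154.0]
eef_rot: [0.0, 0.602, 0.799, 0.0]
contact_force: [-0.6, 0.4, 9.0]
width: 0.093
finger_force: 40.0
```

```bash
python3 - <<'E'
from h import *
c=vision.camera('scene');Q=cloud(c).reshape(-1,3)
ex=np.array([.958,.287]);o=np.array([613.3,-19.3])-16*ex
X=(Q[:,:2]-o)@np.c_[ex,[-ex[1],ex[0]]]
k=(abs(X[:,1])<50)&(abs(X[:,1])>14)&(Q[:,2]>35)&(Q[:,2]<110)&(X[:,0]<-55)&(X[:,0]>-180)&(np.hypot(X[:,0]+138,X[:,1]-25)>12)
for a in range(-175,-55,15):
    j=k&(X[:,0]>=a)&(X[:,0]<a+15)
    if j.any(): print(a+7.5,j.sum(),np.percentile(Q[j,2],[10,50,90]).round(1))
cv2.imwrite('pics/s5.png',cv2.resize(c['image'][120:300,200:350],(500,600)))
E
```

```text
-167.5 24 [59.5 62.4 64.7]
-152.5 43 [61.4 63.8 66.1]
-137.5 24 [64.4 66.6 69.1]
-122.5 48 [67.2 69.6 71.5]
-107.5 59 [69.9 72.1 75.2]
-92.5 58 [72.6 75.5 77.2]
-77.5 63 [75.6 78.1 80.2]
-62.5 60 [78.2 80.  82.8]
```

View pics/s5.png

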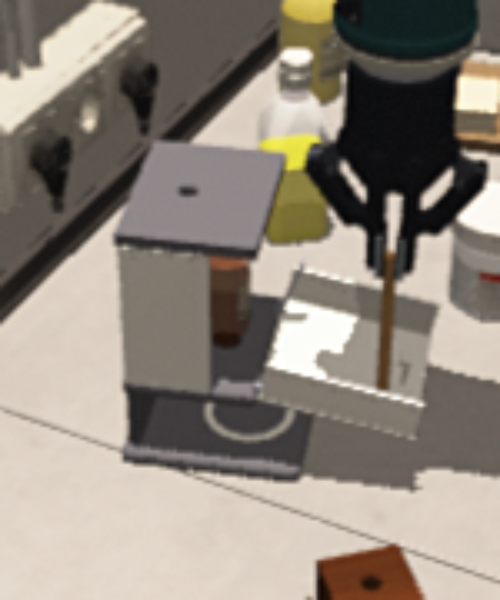

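The cover lies on its stop: its slope is about 0.18 rad below level, and the force rose to 9 N. The dowel tip at (383,387) rests on it. Now I'll lift and go back to the block.

To row units: -55 mm is -0.88, -45 mm is -0.72.

Call:
shift_gripper(
  motion=[
    [[0, 0, -0.24], [0, 0, 0]],
    [[0, 0, -0.72], [0, 0, 0]],
    [[0, 0, -0.88], [0, 0, 0]],
    [[0, 0, -0.64], [0, 0, 0]],
    [[0, 0, 0], [0, 0, 0]],
  ],
)

```text
t: 21.5
tcp_pos: [460.4, -37.8, 311.8]
eef_rot: [0.002, 0.601, 0.799, 0.001]
contact_force: [-0.4, -0.9, -0.9]
width: 0.094
finger_force: 39.2
```

```bash
python3 - <<'E'
from h import *
togo(480.9,241.4,200)
E
```

```text
togo tool [262.9  96.5 111.5] tcp [460.4 -37.8 311.8] F [-0.4 -0.9 -0.9]
```

To row units: 50 mm is 0.8, 48 mm is 0.768.

Call:
shift_gripper(
  motion=[
    [[0.56, 0.208, 0], [0, 0, 0]],
    [[0.8, 0.288, 0], [0, 0, 0]],
    [[0.8, 0.288, 0.16], [0, 0, 0]],
    [[0.8, 0.288, 0.32], [0, 0, 0]],
    [[0.768, 0.288, 0.64], [0, 0, 0]],
    [[0.48, 0.184, 0.64], [0, 0, 0]],
    [[0, 0, 0.48], [0, 0, 0]],
    [[0, 0, 0.16], [0, 0, 0]],
  ],
)

```text
t: 22.5
tcp_pos: [478.0, 239.2, 158.3]
eef_rot: [-0.001, 0.601, 0.799, -0.001]
contact_force: [0.4, -0.4, 0.4]
width: 0.091
finger_force: 39.2
```

Call:
shift_gripper(
  motion=[
    [[0, 0, 0], [0, 0, 0]],
    [[0, 0, 0], [0, 0, 0]],
    [[0, 0, 0], [0, 0, 0]],
  ],
)

```text
t: 22.88
tcp_pos: [479.7, 239.4, 161.1]
eef_rot: [0.001, 0.602, 0.799, 0.001]
contact_force: [0.1, 0.1, -0.2]
width: 0.094
finger_force: 39.2
```

```bash
python3 - <<'E'
from h import *
import pickle
w=vision.camera('wrist');pickle.dump(w,open('w6.pkl','wb'))
cv2.imwrite('pics/w6.png',cv2.resize(w['image'][120:320,180:400],None,fx=3,fy=3,interpolation=cv2.INTER_CUBIC)[:600])
togo(480.9,241.4,96.5)
c=vision.camera('scene');Q=cloud(c).reshape(-1,3);t=readout.state()['tcp_pos'];k=Q[(np.hypot(Q[:,0]-t[0],Q[:,1]-t[1])<15)&(Q[:,2]<t[2]-15)&(Q[:,2]>49)]
print('drop',t[2]-k[:,2].min())
for a in np.arange(-90,-15,15):
    j=k[(k[:,2]>t[2]+a)&(k[:,2]<t[2]+a+15)]
    if len(j): print(a,len(j),(np.median(j,0)-t).round(1))
E
```

```text
togo tool [ 1.6  1.7 64.4] tcp [479.6 239.4 160.9] F [-0.8 -0.2 -0.4]
drop 111.6292021724999
-90 16 [ -1.5   2.7 -80.7]
-75 24 [ -1.9   2.8 -67.8]
-60 27 [ -1.6   2.5 -52.7]
-45 21 [ -1.7   3.3 -38.9]
-30 30 [ -2.1   3.  -23.2]
```

View pics/w6.png

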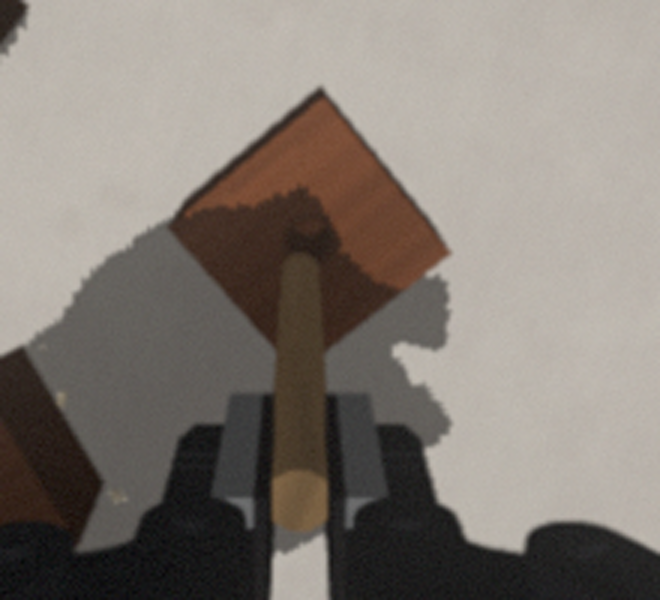

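The dowel is unchanged in the grip. The hole at crop (310,236) lies slightly right of and ahead of the tip at (301,255), which agrees with the computed 1.6/1.7 mm. I'll correct by that and lower.

The manual's scale: shifts go in shares of 62.5 mm and turns go in shares of pi/2 rad. Converting my numbers, 12 mm is 0.192, 10 mm is 0.16.

Call:
shift_gripper(
  motion=[
    [[0.0256, 0.0272, 0.16], [0, 0, 0]],
    [[0, 0, 0.192], [0, 0, 0]],
    [[0, 0, 0.048], [0, 0, 0]],
    [[0, 0, 0], [0, 0, 0]],
  ],
)

```text
t: 23.48
tcp_pos: [480.2, 241.5, 134.8]
eef_rot: [-0.0, 0.601, 0.799, -0.0]
contact_force: [0.5, -0.1, -0.4]
width: 0.093
finger_force: 39.2
```

Call:
shift_gripper(
  motion=[
    [[0, 0, 0.032], [0, 0, 0]],
    [[0, 0, 0.032], [0, 0, 0]],
    [[0, 0, 0.032], [0, 0, 0]],
    [[0, 0, 0], [0, 0, 0]],
  ],
)

```text
t: 23.98
tcp_pos: [480.4, 241.4, 129.0]
eef_rot: [-0.0, 0.602, 0.799, -0.0]
contact_force: [-0.1, -0.1, 0.3]
width: 0.086
finger_force: 39.1
```

Call:
shift_gripper(
  motion=[
    [[0, 0, 0.032], [0, 0, 0]],
    [[0, 0, 0.032], [0, 0, 0]],
    [[0, 0, 0.016], [0, 0, 0]],
    [[0, 0, 0], [0, 0, 0]],
  ],
)

```text
t: 24.48
tcp_pos: [480.4, 241.5, 124.0]
eef_rot: [-0.0, 0.602, 0.799, -0.0]
contact_force: [0.6, 0.5, 0.3]
width: 0.094
finger_force: 39.1
```

In the hole and moving freely. I'll lower it to just above the bottom, then release.

To row units: 6 mm is 0.096, 5 mm is 0.08.

Call:
shift_gripper(
  motion=[
    [[0, 0, 0.096], [0, 0, 0]],
    [[0, 0, 0.096], [0, 0, 0]],
    [[0, 0, 0.096], [0, 0, 0]],
    [[0, 0, 0.08], [0, 0, 0]],
    [[0, 0, 0.032], [0, 0, 0]],
    [[0, 0, 0], [0, 0, 0]],
  ],
)

```text
t: 25.22
tcp_pos: [480.3, 241.5, 99.0]
eef_rot: [-0.0, 0.601, 0.799, -0.0]
contact_force: [-0.3, -0.1, -0.7]
width: 0.092
finger_force: 39.2
```

Call:
shift_gripper(
  motion=[
    [[0, 0, 0.0096], [0, 0, 0]],
    [[0, 0, 0.0096], [0, 0, 0]],
    [[0, 0, 0], [0, 0, 0]],
  ],
)

```text
t: 25.6
tcp_pos: [480.4, 241.5, 97.9]
eef_rot: [-0.0, 0.602, 0.799, 0.0]
contact_force: [0.7, 0.2, 0.2]
width: 0.092
finger_force: 39.2
```

To row units: 0.6 mm is 0.0096.

Call:
shift_gripper(
  motion=[
    [[0, 0, 0.0096], [0, 0, 0]],
    [[0, 0, 0], [0, 0, 0]],
  ],
)

```text
t: 25.85
tcp_pos: [480.4, 241.5, 97.3]
eef_rot: [-0.0, 0.602, 0.799, -0.0]
contact_force: [0.5, -0.6, -0.2]
width: 0.091
finger_force: 39.2
```

Call:
shift_gripper(
  motion=[
    [[0, 0, 0], [0, 0, 0]],
    [[0, 0, 0], [0, 0, 0]],
    [[0, 0, 0], [0, 0, 0]],
    [[0, 0, 0], [0, 0, 0]],
    [[0, 0, 0], [0, 0, 0]],
    [[0, 0, 0], [0, 0, 0]],
  ],
  aperture=1.0,
)

```text
t: 26.6
tcp_pos: [480.4, 241.5, 97.3]
eef_rot: [-0.0, 0.602, 0.799, 0.0]
contact_force: [-0.1, 0.7, 0.4]
width: 1.002
finger_force: 0.0
```

Call:
shift_gripper(
  motion=[
    [[0, 0, -0.16], [0, 0, 0]],
    [[0, 0, -0.48], [0, 0, 0]],
    [[0, 0, -0.8], [0, 0, 0]],
    [[0, 0, -0.8], [0, 0, 0]],
    [[0, 0, -0.64], [0, 0, 0]],
    [[0, -0.64, 0], [0, 0, 0]],
    [[0, -0.64, 0], [0, 0, 0]],
    [[0, 0, 0], [0, 0, 0]],
  ],
)

```text
t: 27.6
tcp_pos: [401.9, 219.0, 278.2]
eef_rot: [0.001, 0.601, 0.799, -0.0]
contact_force: [0.1, 0.5, -1.3]
width: 1.0
finger_force: 0.0
```

```bash
python3 - <<'E'
from h import *
c=vision.camera('scene');cv2.imwrite('pics/end.png',cv2.resize(c['image'][120:400,120:420],(640,597)))
E
```

```text
(no output)
```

View pics/end.png

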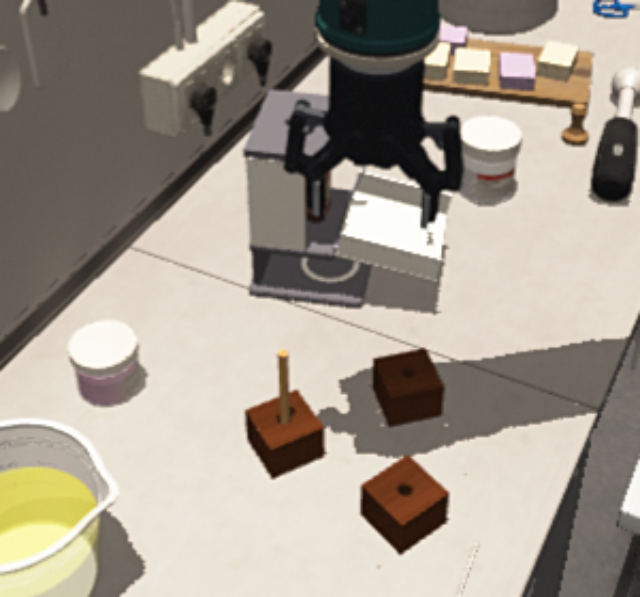

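The dowel stands upright in its block at (284,385), and the cover is fully down at (395,225). The pot and jar stand where they were, and the gripper is clear.

Call:
shift_gripper(
  motion=[
    [[0, 0, 0], [0, 0, 0]],
    [[0, 0, 0], [0, 0, 0]],
  ],
)

```text
t: 27.9
tcp_pos: [403.9, 219.6, 277.2]
eef_rot: [-0.001, 0.601, 0.799, 0.0]
contact_force: [0.3, -0.3, 0.0]
width: 0.997
finger_force: 0.0
```

```bash
python3 -c "
from plant import manip; print(manip.hand_in())"
```

```text
the job is handed in; nothing more can be done
None
```

The job is handed in at about 28 s: the catch released with measured pushes up to about 10 N, the cover is folded down to its stop, the dowel is back upright in its block, and nothing else was touched; no verdict was shown.

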